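# Put the tall paint stick away behind the bifold door

### The job

Pull the cupboard's bifold door wide open by its handle, then lift the tall round paint stick straight up out of its deep well in the wooden block and lay it in the leaning trough inside the cupboard, still holding it until its foot is down at the stop. Then let go, shut the door again, and leave everything else on the table, the other sticks included, where it stands.

Things in the scene. Friction and masses are not known exactly. Their poses are not given: they have to be found in the camera images.
- cupboard: fixed table-top cupboard, 200 deep (own x) x 340 wide (own y) x 287 mm tall; sides 13 mm thick, open roof and back of thin steel rods, floor board 12 mm. Origin: centre of its underside. Its front (bifold door) looks along own -x, to the robot. Side walls' front edges at own x = -100; a header over the door (z 275 to 287) reaches to own x = -118. Two pots inside at the left back
- door_a (a joint): fold angle a of the door, rad: 0 shut flat, 1.4 fully folded. Upright panels A and B, each 150 mm wide, 14 thick, z 16 to 268. A turns at point door_hinge; its other edge, the fold, swings out to cupboard -x by 150 sin a. B hangs on the fold, its far edge runs in a track in the front plane at own y = 150 - 300 cos a. About 1 N moves it; no latch or spring, stays where left
- door_hinge (a point): hinge axis (vertical) of panel A at the left end of the door: cupboard own x = -107, y = +150 mm; point at z = 142 mm
- door_handle (a point): handle on B: upright round bar, 12 mm diameter, free top end at z 275; point on its axis at z 255. Free all round above z 213; two rods below (z 177, 207) join it to B. Axis 35 mm in front of B's face, 40 mm from the fold. In cupboard own axes (mm) at fold angle a: x = -107 - 110 sin a - 42 cos a, y = 150 - 190 cos a - 42 sin a
- trough: open wooden trough fixed inside at the right, leaning 40 degrees from upright, upper end to the door, stop at its low back end. Own z: along it, up and forward; own x: out of its floor, up and back. Origin: where the centre of the lying stick's foot belongs, cupboard own (0, -75, 45) mm. Floor face at own x = -13, stop face at z = 0, top end z = 66, side walls up to x = +7, 42 mm apart
- block: fixed wooden block 166 (own x) x 106 (own y) x 125 mm tall, origin: centre of its underside. Three wells 28 x 28 mm at own x = -50, 0, 50, y = 0, floor at z 12. In the top 45 mm each well widens into a finger slot, 34 mm wide (own x) and 82 long (own y): one finger goes down on each own-y side of a stick
- stick_mid (a point): the stick to put away: the tall round white paint stick with a grey band, 26 mm diameter, 125 mm long, about 60 g; it stands in one of the three wells (any of them) and its top is 12 mm above the block's top, higher than the other sticks. Point at its centre, half-way up; own z along its length, up
- square_stick_mid (a point): bystander, leave: square white stick, 24 x 24 mm, 108 mm tall, in another well of the block (its top 5 mm below the block's top); point at its centre
- short_stick_mid (a point): bystander, leave: round white stick, 26 mm diameter but only 85 mm tall, in another well (its top 28 mm below the block's top); point at its centre
- palette: bystander, leave: flat round white paint palette, 156 mm diameter, 8 mm thick; point at the centre of its underside
- brush_jar: bystander, leave: glass jar of brushes, 76 mm diameter, jar 100 mm and brushes about 200 mm tall; point at the centre of its underside
- glue_jar: bystander, leave: small white closed jar, 52 mm diameter, 70 mm tall; point at the centre of its underside
- paint_bottle: bystander, leave: terracotta paint bottle, 56 mm diameter, 150 mm tall; point at the centre of its underside
- brush: bystander, leave: flat paint brush lying on the table, 180 mm long, wooden handle; point at the middle of its underside
- water_cup: bystander, leave: clear cup, 70 mm diameter, 85 mm tall; point at the centre of its underside
- stick: the same stick; origin at the centre of its foot, own z along its length, up
Not all that is in view belongs to the job. Of the things that look like the block, the smaller one is meant.

How it is judged:
By the outcome, as a careful person would: the job done as asked, in the order asked, and still so for the second after the job is handed in, with the robot touching nothing.
It also fails if it takes over 72 s, if anything falls off the work surface, if the arm or the gripper's body presses on something with over 40 N, if the wrist force passes 120 N, or if a joint passes its speed limit or range.

### The arm

A 6-joint arm with a two-finger parallel gripper is mounted at the origin on the work surface. World frame = base frame: x ahead of the robot, y to its left, z up, the work surface at z = 0. Lengths are in mm, angles in rad, forces in N, time in s.
With the tool pointing down it reaches from about 275 to 975 mm from the base axis. Payload 8.4 kg.
Tool frame: the origin (TCP) lies at the very end of the fingers, on their centre line; the grasp point (between the pads) lies 19 mm behind it; x points along the fingers, y is the direction in which the jaws open and shut, and the axes are right-handed (so a half turn about x gives the same grasp; the last joint's range is limited). The gripper opens to 92 mm and grips with 3 to 60 N. Pads are 20 mm wide; open, the fingers measure 128 mm over their backs; the gripper's body (75 mm by 189 mm) begins 69 mm behind the grasp point.
Start: joints at [1.162, 0.353, 1.633, -0, 1.155, -0.002], TCP at [247.294, 573.998, 214.583] pointing down, gripper open.
Joint ranges: [-2.63, 2.63], [-0.92, 2.1], [0.06, 2.66], [-1.3, 4.44], [0, 2.69], [-3.02, 3.02]. Speed limits (rad/s): [2.22, 2.22, 2.79, 3.14, 3.14, 3.14].

### API

Orientations are given as a rotation vector (axis times angle).
In Python, from bench import * gives the robot as it stands. The module is installed in compiled form; this text tells all that it offers. Calls block until the motion is done:
- move_pose(position, orientation): joint-space move of the TCP to a pose.
- servo_line(position, feed=150, frame=None): straight line of the TCP; frame=None keeps the orientation; feed is the mean speed in mm/s.
- move_joints(angles): joint-space move.
- ungrasp() and gripper_close(strength=None): open the fingers fully, or close them until they stop; strength is the grip in N (None keeps the last).
- hold(seconds).
- inverse_kinematics(position, orientation): joint angles nearest the present ones, or None.
- capture(name): name is "scene" or "top" or "wrist"; returns (picture, depth): 480x640x3 uint8, red, green, blue; 480x640 float32, mm along the optical axis (not along the pixel's ray), 0 where there is no reading.
- camera_model(name): a dict with "intrinsics" (3x3 intrinsics, pixels), "rvec" (rotation vector, rad) and "tvec" (3), from world to camera coordinates, as OpenCV has them. Camera axes: x right, y down, z forward; pixel columns grow to the right and rows downward; lengths in mm; the calibration is good to about 2 mm. The wrist camera is an equidistant fisheye: a pixel r from the principal point sees the ray r / f radians off the axis. A picture is of the moment at which its call begins: read the wrist's pose just before it. camera_model takes no time and is no camera call; for the wrist camera it gives the pose at the moment of the call.
A pose or a line that the arm cannot do raises Unreachable and nothing moves.
- hand_in(): hands the job in, once; it reports no verdict.
Trained networks look in the newest picture that a camera, given by its name, has taken for a name from the list of things; names that differ only in an ending like _2 or _b are one class to them, and where a whole thing is asked for, a point or a joint stands for the part that bears it (a point fixed in the world has none). Each returns a list of dicts, best first, with "p" (0 to 1); they miss things now and then, are a little off and sometimes report something else, mostly with a low value. They report only what shows in the picture. A call takes as long as a camera call. They do not tell look-alikes from the thing itself.
- silhouettes(camera, thing): "region" (480x640 bool, what is visible of it).
- landmark_of(camera, thing): "point" ([x, y, z] in mm, in the coordinates of the camera as it stood for that picture, good to about 4 mm: a listed point, or the origin of a listed thing).
Readings, each from a call of its own:
- get_t(): time.
- get_joint_pos(): joint angles.
- get_joint_velocities(): joint speeds.
- get_joint_torque(): joint torques, N m.
- get_tool_pos(): TCP position.
- get_eef_rot(): TCP orientation.
- get_wrist_force(): force on the tool from outside, world axes, zero at the start.
- get_wrist_torque(): the same for the moment, N m.
- get_finger_gap(): finger opening in mm.
Only numpy, scipy, OpenCV 4.12 (cv2) and the standard library are available. Lean on these libraries where they do the work, as an engineer would, in place of code of your own. Each camera call takes 0.05 s, during which the arm holds its last target.

## Working session

There is one attempt and no reset: what is moved stays moved. The work goes in short steps, each a Python script; the robot and the scene stay as the last script left them, time stands still between calls to the robot, and variables do not carry over. Pictures are saved under pics/ and viewed, and the job is handed in when it is done.

```bash
mkdir -p pics; cat > h.py <<'E'
from bench import *
import numpy as np, cv2
from scipy.spatial.transform import Rotation as R
def cam(n):
    m=camera_model(n); K=np.array(m["intrinsics"],float); Rm=R.from_rotvec(np.array(m["rvec"],float).ravel()).as_matrix(); t=np.array(m["tvec"],float).ravel()
    return K,Rm,t
def c2w(n,p):
    K,Rm,t=cam(n); return Rm.T@(np.array(p,float)-t)
def save(name,p): cv2.imwrite("pics/"+name+".png",cv2.cvtColor(p,cv2.COLOR_RGB2BGR))
def cloud(n,depth,fish=False):
    K,Rm,t=cam(n)
    v,u=np.mgrid[0:480,0:640]
    X=(u-K[0,2])/K[0,0]*depth; Y=(v-K[1,2])/K[1,1]*depth
    P=np.stack([X,Y,depth],-1)
    W=(P-t)@Rm
    W[depth<=0]=np.nan
    return W
E
python3 - <<'E'
from h import *
print(get_t())
for n in ("scene","top","wrist"):
    p,d=capture(n); save(n+"0",p); np.save("pics/"+n+"0.npy",d)
    for th in ("cupboard","door_hinge","door_handle","trough","block","stick_mid","square_stick_mid","short_stick_mid","palette","brush_jar","glue_jar","paint_bottle","brush","water_cup"):
        for r in landmark_of(n,th)[:3]:
            print(n,th,round(r["p"],2),c2w(n,r["point"]).round(1))
print(get_t(),get_eef_rot())
E
```

```text
0.0
scene door_handle 0.94 [577.5  77.4 257.2]
scene trough 0.56 [435.5 417.1  -3.3]
scene block 0.79 [350.3 126.    5. ]
scene block 0.57 [ 455.  -279.1   -0.8]
scene stick_mid 0.77 [ 405.1 -288.5   73.3]
scene stick_mid 0.6 [436.4 418.3  -1.1]
scene square_stick_mid 0.82 [ 504.  -276.9   68.6]
scene square_stick_mid 0.7 [ 407.1 -289.4   75.8]
scene short_stick_mid 0.67 [ 454.5 -281.8   53.5]
scene palette 0.8 [437.3 419.    1.2]
scene brush_jar 0.59 [ 721.3 -279.7    3.5]
scene glue_jar 0.8 [ 735.2 -165.     2.9]
scene glue_jar 0.37 [580.3  76.6 259.3]
scene paint_bottle 0.71 [607.4 424.2   2.8]
scene brush 0.79 [434.7 -64.8   1.7]
scene water_cup 0.68 [ 641.1 -480.9    1.2]
top cupboard 0.58 [754.3  99.4  -0.8]
top door_hinge 0.69 [660.5 263.5 141.8]
top door_handle 0.58 [577.4  79.1 256. ]
top trough 0.66 [736.6  24.   42. ]
top trough 0.27 [ 503.1 -272.7   66. ]
top block 0.85 [ 4.519e+02 -2.811e+02 -3.000e-01]
top block 0.63 [351.8 126.4  -3.9]
top stick_mid 0.64 [ 401.6 -288.7   74.2]
top square_stick_mid 0.72 [ 634.5 -479.9   -6.2]
top square_stick_mid 0.62 [ 501.4 -269.3   65.3]
top square_stick_mid 0.62 [434.8 414.6  -4.1]
top short_stick_mid 0.65 [ 453.7 -281.9   56. ]
top palette 0.73 [601.8 427.4   1.6]
top palette 0.63 [434.1 412.8  -5.5]
top brush_jar 0.75 [ 723.8 -280.1   -4.6]
top brush_jar 0.59 [ 402.8 -289.8   73.7]
top brush_jar 0.18 [ 631.9 -481.3   -2. ]
top glue_jar 0.83 [ 731.6 -165.4    0. ]
top paint_bottle 0.58 [601.1 429.5   3.3]
top paint_bottle 0.52 [659.7 261.9 142.5]
top paint_bottle 0.45 [ 502.8 -272.5   68.1]
top brush 0.76 [435.7 -64.5  -1.4]
top water_cup 0.55 [ 633.6 -479.6   -3.1]
wrist palette 0.6 [438.1 412.9   1.6]
2.25 [ 0.31907195  1.54717325 -0.31916442]
```

View pics/scene0.png

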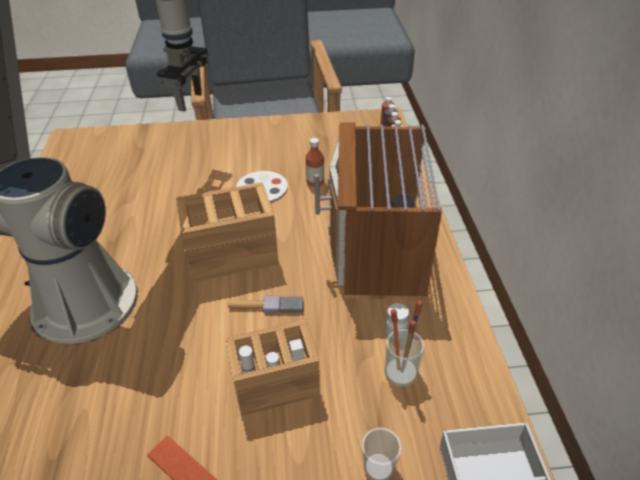

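View pics/top0.png

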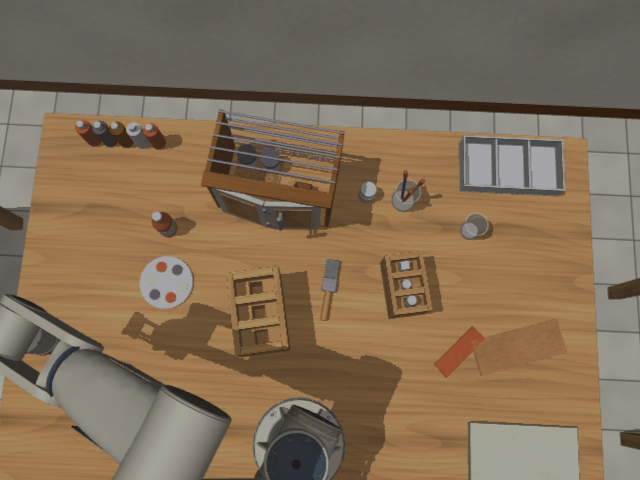

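The scene view shows the small block with its three sticks at about px (272,360) and the larger empty look-alike at (228,230). The top view shows the cupboard at (272,165), its door slightly ajar with the handle at (278,220), and the small block at (408,283). Next I'll refine the poses from depth.

```bash
python3 - <<'E'
from h import *
for n in ("top","scene"):
    d=np.load(f"pics/{n}0.npy"); W=cloud(n,d)
    # block top
    m=(abs(W[...,2]-125)<5)&(abs(W[...,0]-453)<120)&(abs(W[...,1]+281)<90)
    P=W[m]; print(n,"block",m.sum(),np.median(P[:,2]))
    r=cv2.minAreaRect(P[:,:2].astype(np.float32)); print(r)
    m=(W[...,2]>130)&(W[...,2]<145)&(abs(W[...,0]-453)<120)&(abs(W[...,1]+281)<90)
    P=W[m]; print("stick",len(P),np.median(P,0),P.min(0),P.max(0))
    # cupboard top
    m=(abs(W[...,2]-287)<4)&(abs(W[...,0]-750)<250)&(abs(W[...,1]-100)<250)
    P=W[m]; print("cup",m.sum(),np.median(P[:,2]))
    r=cv2.minAreaRect(P[:,:2].astype(np.float32)); print(r, cv2.boxPoints(r))
    m=(abs(W[...,2]-268)<4)&(abs(W[...,0]-620)<80)&(abs(W[...,1]-100)<200)
    P=W[m]; print("door top",len(P)); print(P[::max(1,len(P)//25)].round(0))
    m=(W[...,2]>269)&(W[...,2]<280)&(abs(W[...,0]-577)<25)&(abs(W[...,1]-78)<25)
    print("handle",W[m].round(0))
    K,Rm,t=cam(n);print("cam",-Rm.T@t)
E
```

```text
top block 1019 124.55583244431621
((451.3979797363281, -278.6146240234375), (166.65858459472656, 107.54330444335938), 10.266013145446777)
stick 168 [ 409.85009483 -283.64960566  132.3226276 ] [ 365.06592927 -338.89216918  130.00670002] [ 536.58342444 -214.4152126   144.97731177]
cup 1753 286.23598122498817
((735.1051635742188, 101.59381866455078), (339.29931640625, 213.24710083007812), 82.254150390625) [[606.58923  -52.137268]
 [817.8906   -80.878525]
 [863.6211   255.3249  ]
 [652.3197   284.06616 ]]
door top 337
[[699. 264. 272.]
 [653. 256. 265.]
 [662. -51. 266.]
 [644. 216. 264.]
 [641. 202. 269.]
 [640. 195. 264.]
 [636. 184. 269.]
 [634. 173. 269.]
 [632. 173. 266.]
 [629. 162. 270.]
 [628. 139. 270.]
 [627. 126. 266.]
 [625. 108. 266.]
 [622. 116. 264.]
 [624.  71. 267.]
 [618. 118. 271.]
 [621.  61. 269.]
 [616. 115. 268.]
 [618.  63. 270.]
 [620.  22. 268.]
 [615.  79. 267.]
 [618.  32. 265.]
 [611.  96. 271.]
 [614.  53. 266.]
 [615.  14. 270.]
 [614.   4. 265.]]
handle [[582.  82. 272.]
 [582.  79. 272.]
 [581.  76. 275.]
 [579.  84. 271.]
 [578.  81. 276.]
 [580.  79. 27
[... 1002 characters left out ...]
5.  77. 272.]
 [625.  75. 268.]
 [578.  71. 268.]
 [621.  64. 267.]
 [624.  51. 271.]
 [616.  39. 269.]
 [618.  21. 269.]
 [645. -58. 271.]
 [682. -62. 271.]
 [645. -57. 268.]
 [676. -64. 270.]
 [632. -55. 265.]
 [664. -60. 266.]
 [695. -62. 265.]]
handle [[575.  81. 275.]
 [577.  80. 276.]
 [579.  77. 278.]
 [582.  84. 273.]
 [575.  79. 274.]
 [577.  74. 278.]
 [579.  75. 277.]
 [581.  78. 274.]
 [584.  77. 275.]
 [574.  73. 276.]
 [576.  73. 276.]
 [579.  75. 274.]
 [581.  75. 274.]
 [584.  77. 272.]
 [574.  78. 270.]
 [576.  74. 272.]
 [579.  73. 272.]
 [581.  72. 273.]
 [583.  75. 271.]
 [576.  73. 270.]
 [578.  71. 272.]
 [581.  72. 270.]]
cam [ 499.85596944 -936.37677877 1005.37129327]
```

```bash
python3 - <<'E'
import cv2
a=cv2.imread("pics/top0.png"); cv2.imwrite("pics/topA.png",cv2.resize(a[100:340,190:450],None,fx=2.5,fy=2.5,interpolation=cv2.INTER_CUBIC))
a=cv2.imread("pics/scene0.png"); cv2.imwrite("pics/sceneA.png",cv2.resize(a[110:310,280:460],None,fx=3,fy=3,interpolation=cv2.INTER_CUBIC))
E
```

```text
(no output)
```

View pics/topA.png

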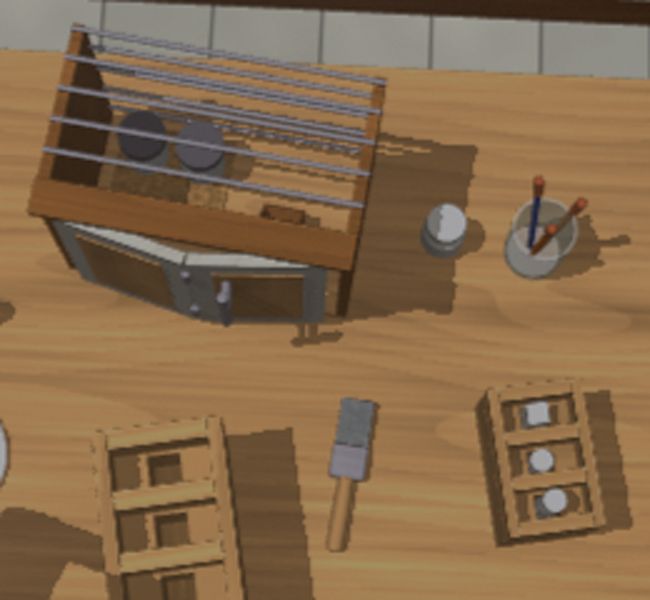

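View pics/sceneA.png

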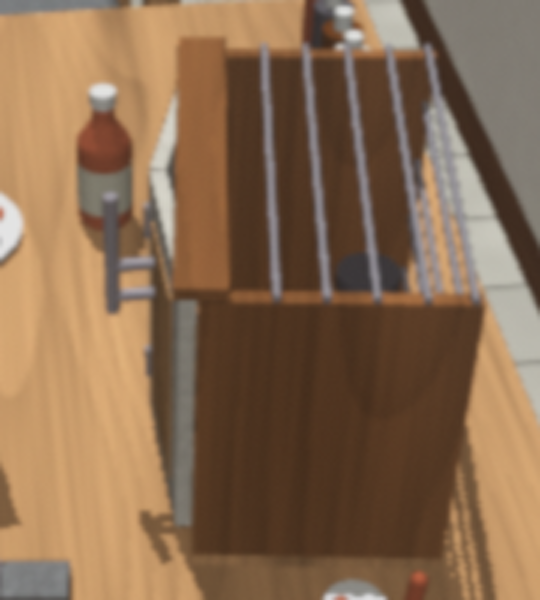

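```bash
cat >> h.py <<'E'
YC=np.radians(-7.6); OC=np.array([747.,99,0]); RC=R.from_euler('z',YC).as_matrix()
def C(p): return OC+RC@np.array(p,float)
def frame(x,y):
    x=np.array(x,float);x/=np.linalg.norm(x); y=np.array(y,float); y-=x*(x@y); y/=np.linalg.norm(y)
    return R.from_matrix(np.stack([x,y,np.cross(x,y)],1)).as_rotvec()
def handle(a,sg=1,z=236,off=(0,0)):
    p=C([-107-110*np.sin(a)-42*np.cos(a)+off[0],150-190*np.cos(a)-42*np.sin(a)+off[1],z])
    return p,frame([0,0,-1],sg*(RC@np.array([np.sin(a),-np.cos(a),0])))
TH=np.radians(18); SG=115.
YB=np.radians(10.15); OB=np.array([452.5,-280,0]); RB=R.from_euler('z',YB).as_matrix()
STK=OB+RB@np.array([-50.,0,0])
def hold_pose(foot,s,e,sg=1,off=0.):
    """TCP pose for foot centre, stick axis s, perp e"""
    s=np.array(s,float);e=np.array(e,float)
    x=-s*np.cos(TH)+e*np.sin(TH)
    g=np.array(foot,float)+s*SG+e*off
    return g+x*19, frame(x,sg*np.cross(s,e))
def pick(z=0,sg=1,off=-1.5): # z: raised stick
    return hold_pose(STK+[0,0,12+z],[0,0,1],RB@np.array([1.,0,0]),sg,off)
A40=np.radians(40)
TS=RC@np.array([-np.sin(A40),0,np.cos(A40)]); TE=RC@np.array([np.cos(A40),0,np.sin(A40)])
TO=C([0,-75,45])
def place(d,h=0,sg=1,off=-1.5): return hold_pose(TO+TS*d+TE*h,TS,TE,sg,off)
E
python3 - <<'E'
from h import *
np.set_printoptions(precision=2,suppress=True)
for sg in (1,-1):
    print("sg",sg)
    for a in (0,.15,.5,1,1.36): print("h",a,inverse_kinematics(*handle(a,sg)))
    for a in (.15,1.36): print("h+",a,inverse_kinematics(*handle(a,sg,320)))
    for z in (0,20,150): print("pick",z,pick(z,sg)[0],inverse_kinematics(*pick(z,sg)))
    for d in (0,150,250): print("place",d,place(d,0,sg)[0],inverse_kinematics(*place(d,0,sg)))
for n in ("top",):
    W=cloud(n,np.load("pics/top0.npy"))
    m=(W[...,2]>100)&(abs(W[...,0]-350)<100)&(abs(W[...,1]-126)<100); P=W[m]; print(len(P),np.percentile(P[:,2],[50,90]),P.min(0),P.max(0))
E
```

```text
sg 1
h 0 [ 0.13  0.29  1.67 -0.    1.18  1.83]
h 0.15 [0.13 0.27 1.7  0.   1.17 1.68]
h 0.5 [ 0.16  0.22  1.76 -0.    1.16  1.36]
h 1 [0.26 0.21 1.78 0.   1.15 0.96]
h 1.36 [ 0.35  0.25  1.73 -0.    1.16  0.69]
h+ 0.15 [0.13 0.2  1.6  0.   1.34 1.68]
h+ 1.36 [ 0.35  0.18  1.63 -0.    1.33  0.69]
pick 0 [ 407.59 -288.04  108.93] [-0.8   0.23  2.15  0.45  0.64 -2.9 ]
pick 20 [ 407.59 -288.04  128.93] [-0.8   0.19  2.13  0.42  0.68 -2.86]
pick 150 [ 407.59 -288.04  258.93] [-0.8   0.01  2.    0.31  0.98 -2.71]
place 0 [678.64  32.46 122.06] [0.19 0.49 2.3  3.58 0.68 1.4 ]
place 150 [583.07  45.21 236.97] [0.29 0.08 2.42 3.99 0.48 1.02]
place 250 [519.36  53.71 313.57] None
sg -1
h 0 [ 0.13  0.29  1.67 -0.    1.18 -1.31]
h 0.15 [ 0.13  0.27  1.7  -0.    1.17 -1.46]
h 0.5 [ 0.16  0.22  1.76 -0.    1.16 -1.78]
h 1 [ 0.26  0.21  1.78 -0.    1.15 -2.18]
h 1.36 [ 0.35  0.25  1.73 -0.    1.16 -2.45]
h+ 0.15 [ 0.13  0.2   1.6  -0.    1.34 -1.46]
h+ 1.36 [ 0.35  0.18  1.63 -0.    1.33 -2.45]
pick 0 [ 407.59 -288.04  108.93] [-0.8   0.23  2.15  0.45  0.64  0.24]
pick 20 [ 407.59 -288.04  128.93] [-0.8   0.19  2.13  0.42  0.68  0.28]
pick 150 [ 407.59 -288.04  258.93] [-0.8   0.01  2.    0.31  0.98  0.43]
place 0 [678.64  32.46 122.06] [ 0.19  0.49  2.3   3.58  0.68 -1.75]
place 150 [583.07  45.21 236.97] [ 0.29  0.08  2.42  3.99  0.48 -2.12]
place 250 [519.36  53.71 313.57] None
3494 [160.96 169.06] [250.01  39.24 100.01] [449.99 216.41 178.06]
```

```bash
cat > fk.py <<'E'
import numpy as np
from scipy.spatial.transform import Rotation as R
def fk(q,P,full=False):
    z0,r0,L1,ax,L2,Lt=P[:6]
    # chain: z-rot j1, y-rot j2, y-rot j3, x... forearm along local z, j4 about forearm, j5 about y, j6 about tool axis
    T=R.from_euler('z',q[0]); p=T.apply([r0,0,z0]); pts=[p]
    T=T*R.from_euler('y',q[1]); p=p+T.apply([0,0,L1]); pts.append(p)
    T=T*R.from_euler('y',q[2]); p=p+T.apply([ax,0,L2]); pts.append(p)
    T=T*R.from_euler('z',q[3])*R.from_euler('y',q[4])
    p=p+T.apply([0,0,Lt]); pts.append(p)
    T=T*R.from_euler('z',q[5])
    return (np.array(pts),T) if full else (p,T)
E
python3 - <<'E'
from h import *
from fk import fk
from scipy.optimize import least_squares
np.random.seed(0)
D=[]
for _ in range(60):
    pos=[np.random.uniform(300,750),np.random.uniform(-300,300),np.random.uniform(100,450)]
    rot=(R.from_rotvec(np.random.randn(3)*.35)*R.from_rotvec(frame([0,0,-1],[np.cos(t:=np.random.rand()*6),np.sin(t),0])))
    q=inverse_kinematics(pos,rot.as_rotvec())
    if q is not None: D.append((np.array(q),np.array(pos),rot))
print(len(D))
f=lambda P: np.concatenate([fk(q,P)[0]-p for q,p,_ in D])
s=least_squares(f,[300,0,400,0,400,250]); print(s.x.round(2),abs(s.fun).max())
np.save("P.npy",s.x)
q,p,r=D[0]; print((fk(q,s.x)[1].inv()*r).as_matrix().round(3)); q,p,r=D[5]; print((fk(q,s.x)[1].inv()*r).as_matrix().round(3))
E
```

```text
58
[2.9392e+02 8.0000e-02 5.6784e+02 5.8510e+01 4.9425e+02 3.5904e+02] 1.6668586619744872
[[ 0. -1.  0.]
 [ 0. -0. -1.]
 [ 1.  0.  0.]]
[[ 0. -1.  0.]
 [-0. -0. -1.]
 [ 1.  0. -0.]]
```

```bash
python3 - <<'E'
from h import *
from fk import fk
P=np.load("P.npy")
np.set_printoptions(precision=2,suppress=True)
def sh(p,own): return p[0]+RC@np.array(own,float),p[1]
for d in (0,50,100,130,150,180):
  for fx in (0,-50,-100,-150):
    q=inverse_kinematics(*sh(place(d,5,-1),[fx,0,0]))
    print(d,fx,None if q is None else (np.array(q),fk(q,P,True)[0][2].round(0)))
for z in (150,200,250,300): print("pick",z,inverse_kinematics(*pick(z,-1)))
for s in (1,-1): print(inverse_kinematics([500,-100,330],frame([0,0,-1],[0,s,0])))
E
```

```text
0 0 (array([ 0.18,  0.48,  2.29,  3.58,  0.67, -1.75]), array([381.,  71., 315.]))
0 -50 (array([ 0.23,  0.45,  2.39,  3.61,  0.73, -1.73]), array([331.,  77., 315.]))
0 -100 (array([ 0.29,  0.43,  2.48,  3.65,  0.8 , -1.7 ]), array([282.,  84., 315.]))
0 -150 (array([ 0.37,  0.42,  2.57,  3.7 ,  0.88, -1.67]), array([232.,  91., 315.]))
50 0 (array([ 0.21,  0.36,  2.34,  3.67,  0.61, -1.82]), array([349.,  75., 354.]))
50 -50 (array([ 0.27,  0.32,  2.44,  3.7 ,  0.67, -1.81]), array([299.,  82., 354.]))
50 -100 (array([ 0.34,  0.28,  2.53,  3.76,  0.72, -1.8 ]), array([250.,  88., 354.]))
50 -150 (array([ 0.44,  0.25,  2.61,  3.85,  0.78, -1.79]), array([200.,  95., 354.]))
100 0 (array([ 0.25,  0.22,  2.39,  3.79,  0.54, -1.94]), array([317.,  79., 392.]))
100 -50 (array([ 0.31,  0.17,  2.47,  3.86,  0.59, -1.95]), array([268.,  86., 392.]))
100 -100 (array([ 0.4 ,  0.11,  2.56,  3.96,  0.63, -1.97]), array([218.,  93., 392.]))
100 -150 (array([ 0.53,  0.05,  2.63,  4.11,  0.69, -2.01]), array([169.,  99., 392.]))
130 0 (array([ 0.27,  0.14,  2.4 ,  3.9 ,  0.5 , -2.05]), array([298
[... 317 characters left out ...]
.  ,  0.47, -2.14]), array([285.,  84., 430.]))
150 -50 (array([ 0.37,  0.01,  2.49,  4.11,  0.52, -2.19]), array([236.,  90., 430.]))
150 -100 (array([ 0.48, -0.07,  2.57,  4.26,  0.57, -2.26]), array([186.,  97., 430.]))
150 -150 None
180 0 (array([ 0.31, -0.01,  2.42,  4.17,  0.44, -2.31]), array([266.,  86., 453.]))
180 -50 (array([ 0.4 , -0.09,  2.5 ,  4.31,  0.49, -2.38]), array([217.,  93., 453.]))
180 -100 None
180 -150 None
pick 150 [-0.8   0.01  2.    0.31  0.98  0.43]
pick 200 [-0.8  -0.04  1.93  0.29  1.09  0.47]
pick 250 [-0.8  -0.08  1.86  0.28  1.2   0.51]
pick 300 [-0.8  -0.1   1.77  0.27  1.3   0.54]
[-0.2   0.07  1.73  0.    1.34 -1.77]
[-0.2   0.07  1.73 -0.    1.34  1.37]
```

```bash
cat > sim.py <<'E'
from h import *
from fk import fk
P=np.load("P.npy"); A=np.array([[0,-1,0],[0,0,-1],[1,0,0.]])
def state(q):
    pts,T=fk(q,P,True); M=T.as_matrix()@A  # tool frame cols
    x=M[:,0]; # stick: s such that x=-s cos+e sin ; jaw y = sg*s×e
    y=M[:,1]; z=M[:,2]
    # sg=-1: s×e=-y ; x, -y : e×? solve
    n=-y; s=-x*np.cos(TH)+np.cross(n,-x)*0
    # rotate -x about n
    for sg in (1,-1):
        s=R.from_rotvec(n*TH*sg).apply(-x); e=np.cross(n,s)
        if abs(x+s*np.cos(TH)-e*np.sin(TH)).max()<1e-6: break
    g=pts[3]-x*19; foot=g-s*SG+e*1.5
    return pts,foot,foot+s*125,x
def path(qs,n=12):
    for a,b in zip(qs[:-1],qs[1:]):
        for t in np.linspace(0,1,n):
            q=np.array(a)*(1-t)+np.array(b)*t
            pts,f,tp,x=state(q); print(round(t,2),"wrist",pts[2].round(0),"tcp",pts[3].round(0),"foot",f.round(0),"top",tp.round(0))
        print()
E
python3 - <<'E'
from sim import *
def sh(p,own): return p[0]+RC@np.array(own,float),p[1]
q0=inverse_kinematics(*pick(200,-1)); q2=inverse_kinematics(*sh(place(120,5,-1),[-100,0,0]))
print(q0,q2)
path([q0,[-.4,-.1,2.1,1.2,.25,-.1],[.1,-.05,2.4,3.2,.25,-1.5],q2],7)
path([q0,q2],9)
E
```

```text
[-0.80432858 -0.03941172  1.92998754  0.2938724   1.09053138  0.47379722] [ 0.4305376   0.03871974  2.56276597  4.06474974  0.60372351 -2.07554022]
0.0 wrist [ 297. -309.  650.] tcp [ 406. -289.  309.] foot [ 402. -290.  212.] top [ 402. -290.  337.]
0.17 wrist [ 310. -281.  642.] tcp [ 476. -262.  324.] foot [ 488. -265.  228.] top [ 467. -262.  351.]
0.33 wrist [ 321. -254.  634.] tcp [ 534. -237.  345.] foot [ 562. -242.  253.] top [ 521. -237.  371.]
0.5 wrist [ 329. -226.  625.] tcp [ 581. -216.  370.] foot [ 622. -223.  282.] top [ 565. -215.  393.]
0.67 wrist [ 335. -198.  617.] tcp [ 616. -200.  394.] foot [ 667. -210.  312.] top [ 597. -198.  414.]
0.83 wrist [ 338. -171.  608.] tcp [ 639. -190.  413.] foot [ 697. -205.  337.] top [ 618. -187.  432.]
1.0 wrist [ 339. -143.  600.] tcp [ 651. -185.  426.] foot [ 712. -205.  354.] top [ 629. -181.  443.]

0.0 wrist [ 339. -143.  600.] tcp [ 651. -185.  426.] foot [ 712. -205.  354.] top [ 629. -181.  443.]
0.17 wrist [ 340. -111.  576.] tcp [ 658. -122.  410.] foot [ 723. -132.  339.] top [ 635. -120.  427.]
0.33 wrist [336. -8
[... 1236 characters left out ...]
4.] foot [ 547. -109.  243.] top [ 511. -138.  359.]
0.25 wrist [ 348. -188.  574.] tcp [597.  -5. 392.] foot [644.  34. 317.] top [580. -18. 410.]
0.38 wrist [ 352. -125.  540.] tcp [640.  70. 449.] foot [704. 117. 394.] top [618.  56. 461.]
0.5 wrist [343. -65. 507.] tcp [661. 100. 479.] foot [738. 142. 437.] top [636.  87. 485.]
0.62 wrist [322. -10. 478.] tcp [664.  98. 464.] foot [748. 129. 426.] top [637.  89. 469.]
0.75 wrist [290.  35. 451.] tcp [643.  83. 405.] foot [727.  99. 360.] top [616.  79. 413.]
0.88 wrist [250.  71. 427.] tcp [591.  67. 316.] foot [667.  69. 256.] top [566.  67. 329.]
1.0 wrist [205.  94. 407.] tcp [507.  54. 217.] foot [566.  46. 140.] top [486.  57. 236.]
```

```bash
python3 - <<'E'
from sim import *
def sh(p,own): return p[0]+RC@np.array(own,float),p[1]
q0=inverse_kinematics(*pick(200,-1)); q2=inverse_kinematics(*sh(place(120,5,-1),[-100,0,0]))
path([q0,[-.6,-.35,2.1,1.0,.25,-.0],[.25,-.3,2.5,3.5,.3,-1.7],q2],7)
E
python3 - <<'E'
from h import *
print(get_t())
move_pose(*handle(.15,1,310)); print(get_t())
for n in ("wrist","scene","top"):
    p,d=capture(n); save(n+"1",p)
    for r in landmark_of(n,"door_handle")[:2]: print(n,r["p"],c2w(n,r["point"]).round(1))
print(handle(.15)[0], get_tool_pos())
E
```

```text
0.0 wrist [ 297. -309.  650.] tcp [ 406. -289.  309.] foot [ 402. -290.  212.] top [ 402. -290.  337.]
0.17 wrist [ 290. -281.  659.] tcp [ 458. -282.  342.] foot [ 472. -290.  246.] top [ 449. -281.  369.]
0.33 wrist [ 281. -255.  666.] tcp [ 501. -277.  383.] foot [ 530. -291.  292.] top [ 487. -274.  408.]
0.5 wrist [ 271. -229.  672.] tcp [ 532. -274.  430.] foot [ 575. -296.  346.] top [ 515. -269.  452.]
0.67 wrist [ 259. -204.  677.] tcp [ 551. -275.  480.] foot [ 605. -304.  404.] top [ 531. -268.  498.]
0.83 wrist [ 246. -181.  680.] tcp [ 557. -278.  528.] foot [ 618. -315.  463.] top [ 535. -269.  544.]
1.0 wrist [ 232. -159.  682.] tcp [ 550. -286.  572.] foot [ 616. -330.  517.] top [ 527. -274.  585.]

0.0 wrist [ 232. -159.  682.] tcp [ 550. -286.  572.] foot [ 616. -330.  517.] top [ 527. -274.  585.]
0.17 wrist [ 245. -121.  648.] tcp [ 583. -187.  547.] foot [ 658. -214.  491.] top [ 559. -180.  559.]
0.33 wrist [250. -82. 615.] tcp [ 597. -100.  527.] foot [ 677. -111.  472.] top [571. -97. 538.]
0.5 wrist [246. -44. 584.] tcp [596. -28. 504.] foot [677. -28. 451.]
[... 424 characters left out ...]
9.  96. 352.] foot [600. 110. 288.] top [505.  92. 366.]
0.33 wrist [201.  64. 468.] tcp [530.  93. 326.] foot [599. 105. 259.] top [506.  90. 341.]
0.5 wrist [204.  72. 453.] tcp [528.  88. 299.] foot [596.  96. 230.] top [505.  86. 315.]
0.67 wrist [206.  80. 437.] tcp [524.  79. 272.] foot [589.  83. 200.] top [501.  79. 289.]
0.83 wrist [206.  87. 422.] tcp [517.  68. 244.] foot [579.  66. 169.] top [495.  69. 262.]
1.0 wrist [205.  94. 407.] tcp [507.  54. 217.] foot [566.  46. 140.] top [486.  57. 236.]

2.25
4.4167
wrist 0.81 [579.6  78.7 252.4]
scene 0.88 [576.5  77.6 257.9]
top 0.82 [577.6  79.  255.7]
[577.64438098  77.06274958 236.        ] [577.59396858  77.44032905 309.94493367]
```

View pics/wrist1.png

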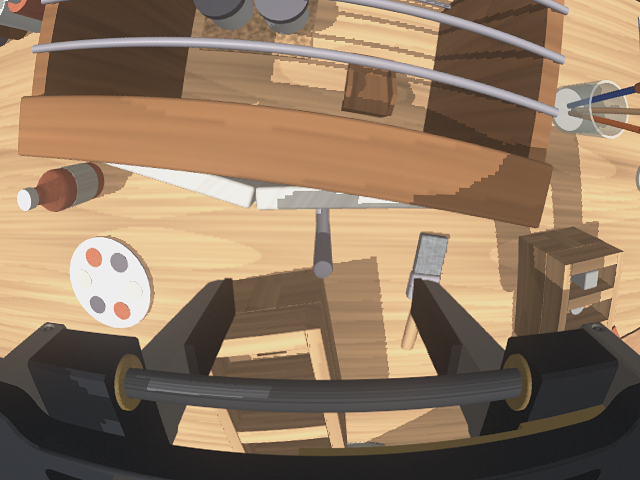

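View pics/scene1.png

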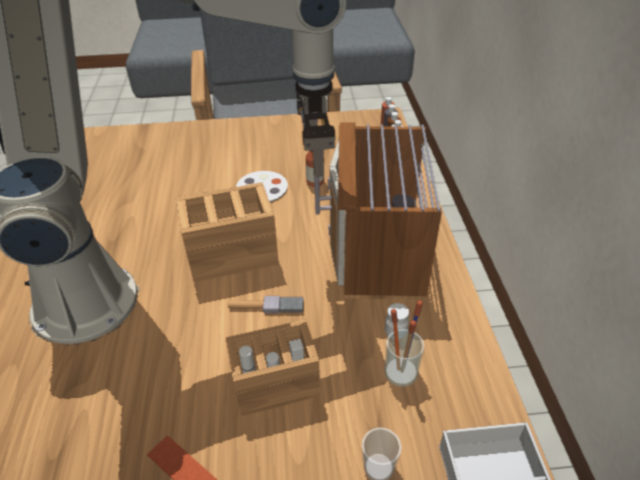

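The wrist view shows the handle top at (322,267), midway between the fingers (225 and 420). Three cameras agree on its position, so I'll go down, grip and open the door along the arc.

```bash
python3 - <<'E'
from h import *
p,o=handle(.15,1,237); p[1]+=1.3
servo_line(p,feed=120,frame=o); print(get_wrist_force())
gripper_close(12); print(get_finger_gap(),get_wrist_force(),get_tool_pos(),get_t())
for a in np.arange(.2,.66,.15):
    p,o=handle(a,1,237); servo_line(p,feed=150,frame=o); print(round(a,2),np.round(get_wrist_force(),1),round(get_finger_gap(),1),get_t())
p,d=capture("top"); save("top2",p)
E
```

```text
[ 0.70488587 -0.45722166 -0.18907246]
11.574306449552543 [-0.21186224 -3.79116197 -0.20310147] [577.63027078  77.89763348 236.98107264] 6.6583
0.2 [ 0.2  4.6 -1.3] 11.4 6.9083
0.35 [ 3.1  6.8 -3.3] 11.7 7.2083
0.5 [ 3.9  6.  -4.7] 11.6 7.5083
0.65 [ 6.8  3.4 -6.5] 11.8 7.8083
```

```bash
python3 - <<'E'
from h import *
for a in (.8,.95,1.08,1.2,1.29,1.36):
    p,o=handle(a,1,237); servo_line(p,feed=120,frame=o); f=np.array(get_wrist_force());print(round(a,2),f.round(1),round(get_finger_gap(),1),get_t())
    if np.linalg.norm(f)>30: break
p,d=capture("top"); save("top3",p)
for r in landmark_of("top","door_handle")[:2]: print(r["p"],c2w("top",r["point"]).round(1))
print(handle(1.36)[0])
p,d=capture("scene"); save("scene3",p)
E
python3 -c "
import cv2
a=cv2.imread('pics/top3.png')[100:340,190:450];cv2.imwrite('pics/top3A.png',cv2.resize(a,None,fx=2.5,fy=2.5))"
```

```text
0.8 [ 8.3  2.3 -5.5] 11.7 8.1583
0.95 [ 8.3  1.3 -6.1] 11.7 8.4667
1.08 [ 9.5  0.3 -6.6] 11.4 8.7667
1.2 [ 9.3 -0.5 -6.7] 12.0 9.075
1.29 [10.1 -2.6 -5.4] 12.0 9.35
1.36 [10.5 -2.9 -5.5] 11.5 9.6
0.37 [536.8 199.8 254.8]
[534.75765488 197.10655973 236.        ]
```

View pics/top3A.png

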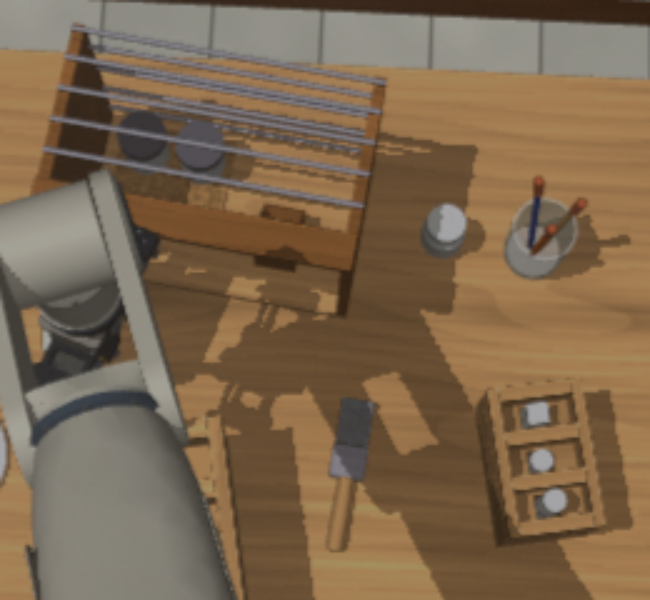

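View pics/scene3.png

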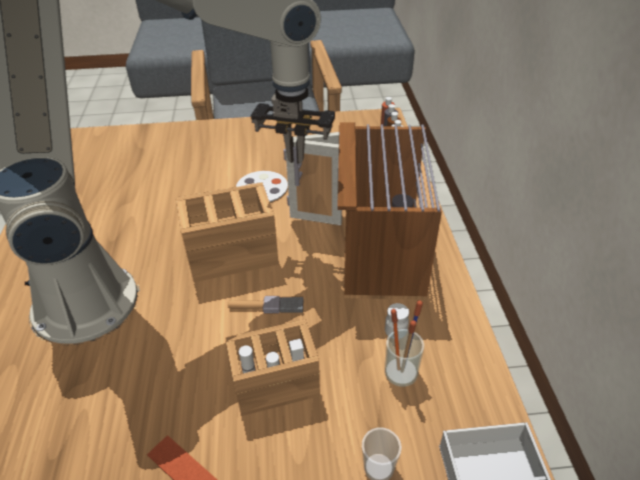

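Scene view: the door is folded wide open, with panel B side-on at px (315,180) and the gripper still on the handle. Next I'll release, rise and go over the stick.

```bash
python3 - <<'E'
from h import *
ungrasp()
p,o=handle(1.36,1,330); servo_line(p,feed=250)
print(get_wrist_force(),get_t())
move_pose(*pick(80,-1)); print(get_t(), get_joint_pos())
for n in ("wrist","scene","top"):
    p,d=capture(n); save(n+"4",p); np.save(f"pics/{n}4.npy",d)
    for th in ("stick_mid","block","trough","door_handle","cupboard","door_hinge"):
        for r in landmark_of(n,th)[:2]: print(n,th,round(r["p"],2),c2w(n,r["point"]).round(1))
print(STK,TO,handle(1.36)[0])
E
```

```text
[-0.39114886  0.09230997  0.29604931] 11.5083
13.4 [-0.80308516  0.09656756  2.07739165  0.3585649   0.82155275  0.3629317 ]
wrist stick_mid 0.67 [ 401.1 -288.1   76.6]
wrist block 0.92 [ 3.526e+02  1.304e+02 -3.000e-01]
wrist block 0.62 [ 452.9 -275.8    1.3]
scene stick_mid 0.61 [ 405.7 -288.1   77.8]
scene block 0.9 [ 453.7 -277.    -1. ]
scene block 0.81 [350.7 125.2   3.8]
scene trough 0.4 [ 453.  -279.7   -3.4]
scene door_handle 0.7 [536.2 197.5 257. ]
scene door_handle 0.66 [ 641.5 -480.9    3.7]
top stick_mid 0.51 [ 4.536e+02 -2.799e+02  3.000e-01]
top block 0.76 [351.3 123.5  -5.1]
top block 0.69 [ 450.9 -279.8    1.5]
top trough 0.41 [739.6  22.6  38.7]
top door_handle 0.85 [538.  201.9 255.6]
top cupboard 0.74 [750.1 100.2  -4.7]
[ 403.28251156 -288.81129002    0.        ] [737.08077073  24.65883448  45.        ] [534.75765488 197.10655973 236.        ]
```

View pics/wrist4.png

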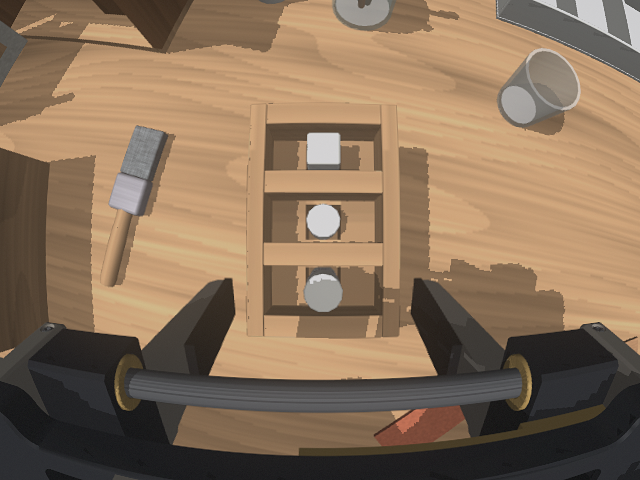

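View pics/scene4.png

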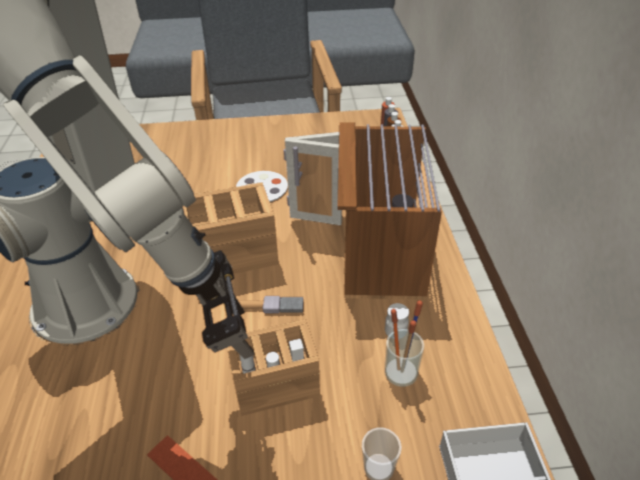

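View pics/top4.png

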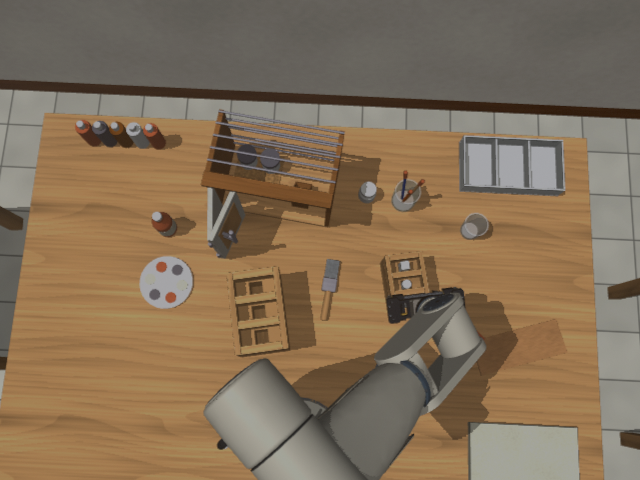

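The wrist view shows the stick top at (323,290), centred between the fingers. The scene view shows the door still open. Next: lower to the protruding top, close lightly, slide down into the slot, then grip firmly.

```bash
python3 - <<'E'
from h import *
p,o=pick(21.5,-1); servo_line(p,feed=120,frame=o); print(get_tool_pos(),np.round(get_wrist_force(),1))
gripper_close(3); print(get_finger_gap(),np.round(get_wrist_force(),1),get_t())
for z in (16,10,5,0):
    p,o=pick(z,-1); servo_line(p,feed=40,frame=o); f=np.array(get_wrist_force()); print(z,f.round(1),round(get_finger_gap(),1))
    if abs(f).max()>15: break
p,d=capture("wrist"); save("wrist5",p); print(get_t())
E
```

```text
[ 407.73407237 -288.1813099   130.65685307] [-0.1 -0.2  0.3]
25.582888958391454 [-0.1 -0.4  0.3] 16.0917
16 [ 0.4 -0.   0.5] 25.7
10 [ 0.4  0.5 -1.1] 25.9
5 [ 0.1 -0.9 -1.3] 25.7
0 [ 1.4  0.4 -1. ] 25.8
17.2833
```

View pics/wrist5.png

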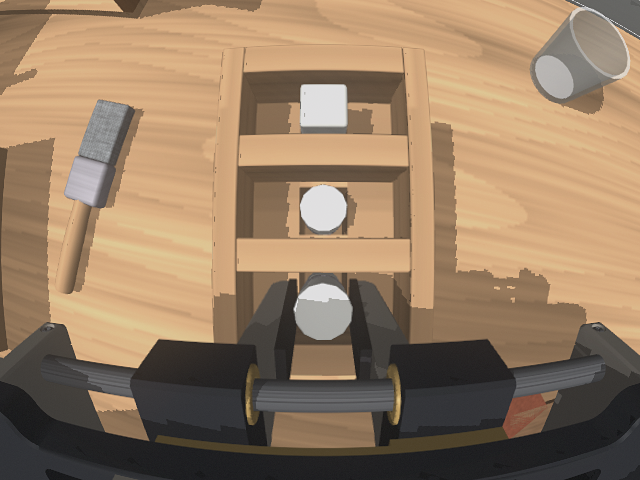

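The view shows the stick top at (323,312) between the fingers, which are inside the slot with no contact force. Gripping firmly and lifting straight up.

```bash
python3 - <<'E'
from h import *
gripper_close(35); print(get_finger_gap(),np.round(get_wrist_force(),1))
for z in (10,60,140,200):
    p,o=pick(z,-1); servo_line(p,feed=100,frame=o); print(z,np.round(get_wrist_force(),1),round(get_finger_gap(),1),get_t())
for n in ("scene","wrist"):
    p,d=capture(n); save(n+"6",p); np.save(f"pics/{n}6.npy",d)
    for r in landmark_of(n,"stick_mid")[:2]: print(n,round(r["p"],2),c2w(n,r["point"]).round(1))
print(STK+[0,0,12+200+62.5])
E
```

```text
25.55370955359462 [0.9 1.  0. ]
10 [-1.1  0.1 -0.6] 25.4 17.75
60 [-0.3  0.5 -0.5] 25.2 18.4
140 [ 0.2  0.1 -1.4] 25.4 19.35
200 [-0.2  0.5 -1.2] 25.2 20.1
scene 0.76 [ 403.  -285.3  274.2]
wrist 0.89 [ 401.5 -291.1  274.4]
[ 403.28251156 -288.81129002  274.5       ]
```

View pics/scene6.png

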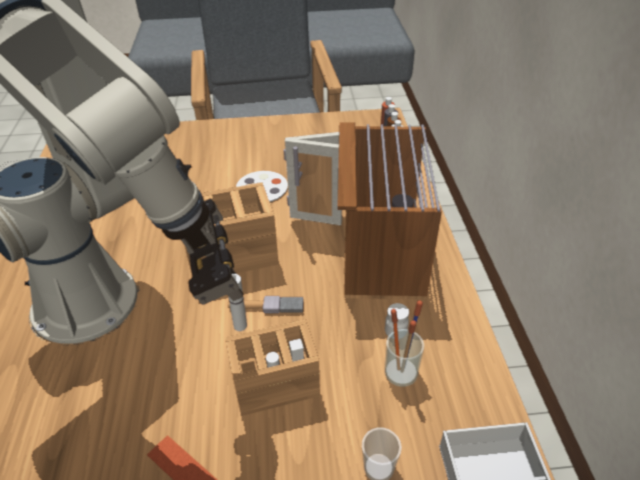

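The stick hangs free at (238,305), and its centre height matches the model. Moving to the cupboard through the collision-checked via points.

```bash
sed -i 's/OC=np.array(\[747.,99,0\])/OC=np.array([748.5,99.5,0])/' h.py; cat >> h.py <<'E'
def sh(p,own): return p[0]+RC@np.array(own,float),p[1]
E
python3 - <<'E'
from h import *
q2=inverse_kinematics(*sh(place(120,5,-1),[-100,0,0])); print(q2)
move_joints([-.6,-.35,2.1,1.0,.25,-.0]); print(get_t())
move_joints([.25,-.3,2.5,3.5,.3,-1.7]); print(get_t())
q2=inverse_kinematics(*sh(place(120,5,-1),[-100,0,0])); print(q2)
move_joints(q2); print(get_t(),get_finger_gap(),get_tool_pos())
for n in ("scene","top","wrist"):
    p,d=capture(n); save(n+"7",p); np.save(f"pics/{n}7.npy",d)
    for th in ("stick_mid","stick","trough","door_handle"):
        for r in landmark_of(n,th)[:2]: print(n,th,round(r["p"],2),c2w(n,r["point"]).round(1))
f=TO+TS*120+TE*5+RC@np.array([-100,0,0]); print("foot",f,"mid",f+TS*62.5,"TO",TO)
E
```

```text
[ 0.42978325  0.04126065  2.55994227  4.06409019  0.60324347 -2.07552487]
21.4
23.5417
[ 0.42978325  0.04126065  2.55994227  4.06409019  0.60324347 -2.07552487]
24.225 25.350570253679887 [509.16894873  56.5394441  217.90796601]
scene stick_mid 0.98 [528.7  58.8 192.5]
scene stick 0.89 [570.5  49.3 141.9]
scene door_handle 0.59 [537.5 195.9 258.9]
top stick_mid 0.58 [525.6  51.9 190.8]
top stick_mid 0.56 [438.2 -65.5  -3.2]
top stick 0.75 [566.1  47.  140.4]
top stick 0.61 [ 451.3 -280.7    0.9]
top trough 0.54 [738.8  22.3  40.4]
top door_handle 0.85 [534.7 197.8 254.6]
wrist stick_mid 0.88 [522.1  52.5 191.2]
wrist stick_mid 0.41 [538.5 199.9 254.4]
wrist stick 0.79 [574.2  52.5 143.5]
wrist trough 0.75 [738.1  27.2  42.1]
wrist trough 0.68 [ 634.1 -478.1   -3.5]
wrist door_handle 0.86 [537.2 196.1 254.4]
wrist door_handle 0.46 [ 736.4 -164.5    1.3]
foot [566.79886435  48.07943442 140.13927122] mid [526.97754761  53.39273248 188.01704892] TO [738.58077073  25.15883448  45.        ]
```

View pics/wrist7.png

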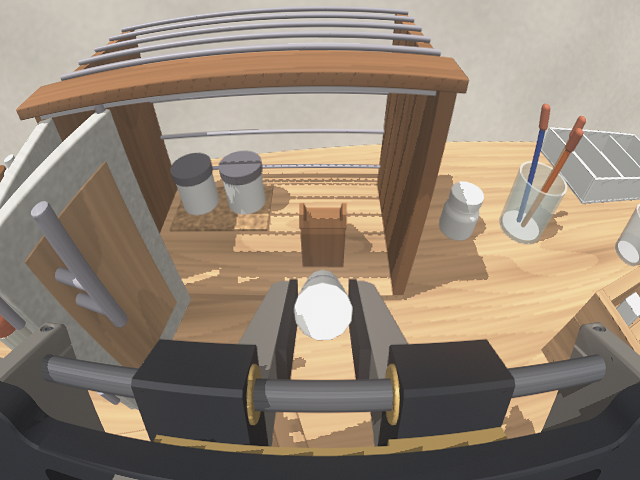

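View pics/scene7.png

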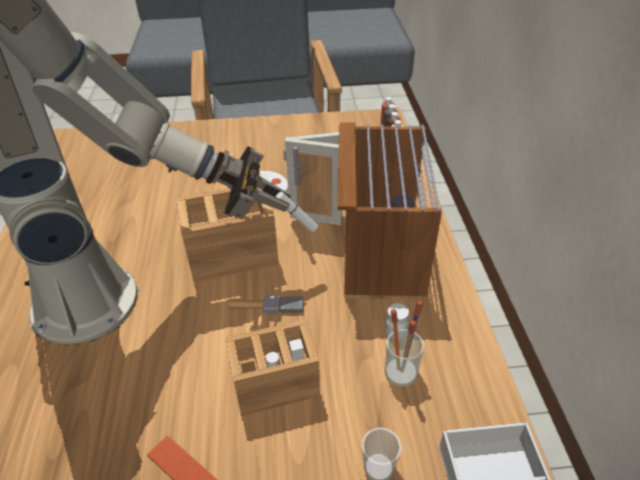

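The wrist view shows the stick (323,305) in line with the trough (323,235), and the opening is clear. Going in.

```bash
python3 - <<'E'
from h import *
def go(p,feed):
    servo_line(p[0],feed=feed,frame=p[1]); f=np.array(get_wrist_force()); print(f.round(1),get_t()); return f
go(sh(place(120,5,-1),[0,0,0]),120)
go(place(72,5,-1),100)
for n in ("top","wrist"):
    p,d=capture(n); save(n+"8",p); np.save(f"pics/{n}8.npy",d)
    for th in ("stick_mid","stick","trough"):
        for r in landmark_of(n,th)[:1]: print(n,th,round(r["p"],2),c2w(n,r["point"]).round(1))
f=TO+TS*72+TE*5; print("foot",f,"mid",f+TS*62.5,"TO",TO)
E
```

```text
[-1.   0.7 -1. ] 25.9583
[ 0.4  0.  -0.8] 26.5917
top stick_mid 0.5 [656.9  32.  151.8]
top stick 0.47 [695.   28.7  97.2]
top trough 0.6 [659.9 261.9 144.6]
wrist stick_mid 0.62 [652.6  34.7 149.9]
wrist stick 0.6 [702.3  34.  105.5]
foot [696.50318963  30.77318248 103.36913795] mid [656.68187289  36.08648054 151.24691565] TO [738.58077073  25.15883448  45.        ]
```

View pics/wrist8.png

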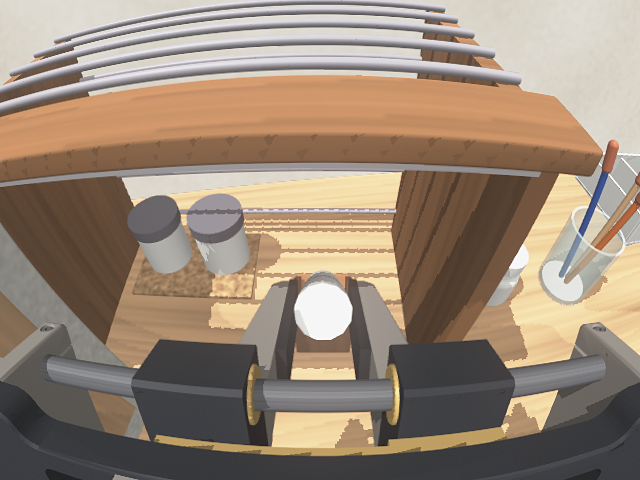

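The stick is centred on the trough's sides (px 300–348 behind it). Sliding in slowly and watching the force.

```bash
python3 - <<'E'
from h import *
f0=np.array(get_wrist_force())
def go(d,h,feed):
    p=place(d,h,-1); servo_line(p[0],feed=feed,frame=p[1]); f=np.array(get_wrist_force())-f0
    print(d,h,"axial",round(f@TS,1),"perp",round(f@TE,1),"lat",round(f@(RC@np.array([0,1,0])),1),round(get_finger_gap(),1),get_t()); return f
h=5
for d in (55,40,25,12):
    f=go(d,h,60)
    if np.linalg.norm(f)>12: break
else:
    for d,h in ((8,3),(5,2),(3,1),(1.5,.5),(0,0),(-1,0),(-2,0),(-3,0),(-4,0)):
        f=go(d,h,30)
        if f@TS>6 or np.linalg.norm(f)>20: break
E
```

```text
55 5 axial -0.7 perp 0.1 lat 0.4 25.1 27.425
40 5 axial -0.6 perp 0.6 lat 0.0 25.4 27.825
25 5 axial 0.6 perp 0.6 lat 0.3 25.3 28.225
12 5 axial -0.2 perp 0.6 lat -0.4 25.1 28.5917
8 3 axial 0.0 perp 0.4 lat 0.4 25.3 28.8917
5 2 axial -0.2 perp -0.1 lat 0.4 25.4 29.15
3 1 axial -0.6 perp -0.5 lat -0.9 25.6 29.4
1.5 0.5 axial 0.1 perp 0.9 lat 0.5 25.3 29.65
0 0 axial -1.0 perp 1.2 lat 0.7 24.9 29.9
-1 0 axial -0.6 perp 2.0 lat 0.3 25.1 30.15
-2 0 axial 13.1 perp -0.0 lat 0.2 25.2 30.4
```

```bash
python3 - <<'E'
from h import *
f0=np.array([0,0,-.8])
def go(d,h,feed):
    p=place(d,h,-1); servo_line(p[0],feed=feed,frame=p[1]); f=np.array(get_wrist_force())-f0
    print(d,h,"axial",round(f@TS,1),"perp",round(f@TE,1),round(get_finger_gap(),1),get_t()); return f
for h in (-.7,-1.4,-2.1,-2.8,-3.5):
    f=go(-1.6,h,30)
    if f@TE>5: break
for n in ("top","wrist","scene"):
    p,d=capture(n); save(n+"9",p)
    for th in ("stick_mid","stick"):
        for r in landmark_of(n,th)[:1]: print(n,th,round(r["p"],2),c2w(n,r["point"]).round(1))
print(TO, TO+TS*62.5)
E
```

```text
-1.6 -0.7 axial 7.4 perp 0.9 25.1 30.65
-1.6 -1.4 axial 7.6 perp 3.0 25.1 30.9
-1.6 -2.1 axial 8.0 perp 3.2 25.6 31.15
-1.6 -2.8 axial 5.2 perp 4.0 25.4 31.4
-1.6 -3.5 axial 4.3 perp 5.7 25.1 31.65
top stick_mid 0.64 [698.6  28.9  91.7]
top stick 0.4 [738.6  23.8  38. ]
wrist stick_mid 0.98 [695.7  27.7  94.8]
wrist stick 0.93 [746.5  28.5  51.2]
[738.58077073  25.15883448  45.        ] [698.75945399  30.47213254  92.87777769]
```

View pics/wrist9.png

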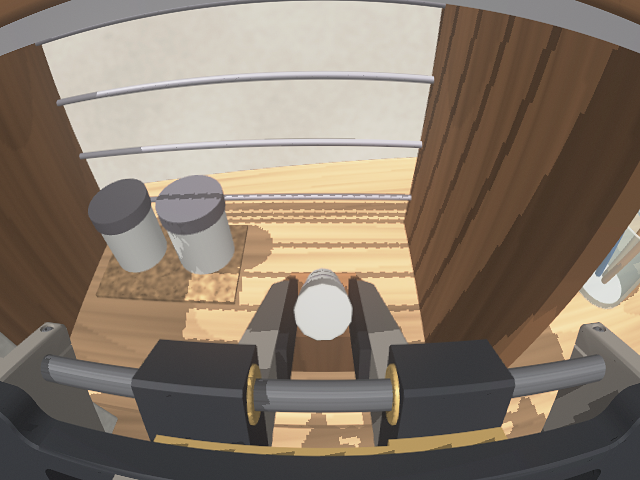

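Force shows the foot against the stop (axial) and the stick on the floor (perp). Letting go and backing out the way I came.

```bash
python3 - <<'E'
from h import *
ungrasp(); print(np.round(get_wrist_force(),1),get_finger_gap(),get_t())
p=place(60,3,-1); servo_line(p[0],feed=120,frame=p[1]); print(np.round(get_wrist_force(),1))
p=place(120,5,-1); servo_line(p[0],feed=200,frame=p[1])
p=sh(place(120,5,-1),[-100,0,0]); servo_line(p[0],feed=200,frame=p[1]); print(get_t())
for n in ("top","wrist","scene"):
    p,d=capture(n); save(n+"10",p)
    for th in ("stick_mid","stick","door_handle"):
        for r in landmark_of(n,th)[:1]: print(n,th,round(r["p"],2),c2w(n,r["point"]).round(1))
print(handle(1.36)[0],get_t())
E
```

```text
[-0.9 -0.4  0.1] 91.80405349197524 33.1667
[0.2 0.  0.1]
34.9333
top stick_mid 0.65 [698.1  26.8  93.6]
top stick 0.43 [736.2  24.5  39.1]
top door_handle 0.72 [539.5 198.1 252.9]
wrist stick_mid 0.84 [697.   29.1  94.3]
wrist stick 0.81 [743.5  28.5  46.9]
wrist door_handle 0.95 [538.1 198.6 255. ]
scene door_handle 0.63 [536.7 196.9 258.9]
[536.25765488 197.60655973 236.        ] 35.5333
```

View pics/wrist10.png

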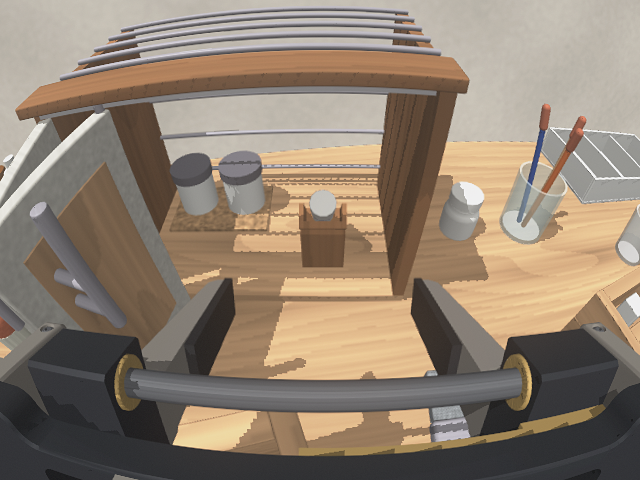

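The stick now lies in the trough, top at (323,203), and the door is still open. Planning the way back to the handle.

```bash
python3 - <<'E'
from sim import *
q=get_joint_pos(); qh=inverse_kinematics(*handle(1.36,1,345)); print(q,qh)
path([q,[.25,-.3,2.5,3.5,.3,-1.7],[.25,-.3,2.1,1.7,.25,-.3],qh],7)
E
```

```text
[ 0.42961043  0.04126232  2.55985857  4.06401261  0.6032184  -2.07545137] [ 3.50428056e-01  1.71065790e-01  1.58680109e+00 -4.44089210e-16
  1.38372577e+00  6.93869406e-01]
0.0 wrist [207.  95. 407.] tcp [509.  55. 217.] foot [567.  47. 140.] top [488.  57. 236.]
0.17 wrist [207.  88. 422.] tcp [519.  68. 244.] foot [581.  67. 170.] top [496.  69. 262.]
0.33 wrist [207.  80. 438.] tcp [525.  79. 272.] foot [590.  83. 200.] top [502.  79. 289.]
0.5 wrist [205.  72. 453.] tcp [529.  88. 299.] foot [596.  96. 230.] top [506.  86. 315.]
0.67 wrist [202.  65. 468.] tcp [530.  93. 326.] foot [600. 105. 259.] top [506.  90. 341.]
0.83 wrist [197.  57. 483.] tcp [529.  96. 352.] foot [600. 110. 288.] top [505.  92. 367.]
1.0 wrist [191.  49. 498.] tcp [526.  96. 377.] foot [598. 112. 314.] top [501.  92. 390.]

0.0 wrist [191.  49. 498.] tcp [526.  96. 377.] foot [598. 112. 314.] top [501.  92. 390.]
0.17 wrist [212.  54. 523.] tcp [549. 134. 427.] foot [624. 157. 370.] top [524. 127. 439.]
0.33 wrist [232.  59. 550.] tcp [564. 169. 471.] foot [640. 198. 419.] top [540. 160. 482.]
0.5 wrist 
[... 297 characters left out ...]
600. 244. 599.] foot [674. 280. 549.] top [576. 232. 609.]

0.0 wrist [291.  74. 667.] tcp [600. 244. 599.] foot [674. 280. 549.] top [576. 232. 609.]
0.17 wrist [332.  91. 682.] tcp [593. 318. 587.] foot [657. 366. 531.] top [573. 302. 599.]
0.33 wrist [374. 109. 693.] tcp [575. 366. 544.] foot [622. 416. 476.] top [559. 348. 560.]
0.5 wrist [416. 129. 701.] tcp [553. 377. 481.] foot [583. 419. 399.] top [543. 360. 502.]
0.67 wrist [457. 150. 706.] tcp [536. 347. 417.] foot [550. 370. 323.] top [531. 335. 442.]
0.83 wrist [497. 172. 707.] tcp [530. 283. 367.] foot [530. 280. 270.] top [529. 278. 395.]
1.0 wrist [537. 196. 704.] tcp [537. 196. 345.] foot [525. 164. 254.] top [538. 200. 373.]
```

```bash
python3 - <<'E'
from h import *
qh=inverse_kinematics(*handle(1.36,1,345))
move_joints([.25,-.3,2.5,3.5,.3,-1.7]); move_joints([.25,-.3,2.1,1.7,.25,-.3]); move_joints(qh); print(get_t())
for n in ("wrist","scene"):
    p,d=capture(n); save(n+"11",p)
    for r in landmark_of(n,"door_handle")[:1]: print(n,round(r["p"],2),c2w(n,r["point"]).round(1))
print(get_tool_pos())
E
```

```text
39.3
wrist 0.84 [537.  197.8 254.6]
scene 0.7 [535.4 196.9 258.6]
[536.06153759 197.71365197 345.34920436]
```

View pics/wrist11.png

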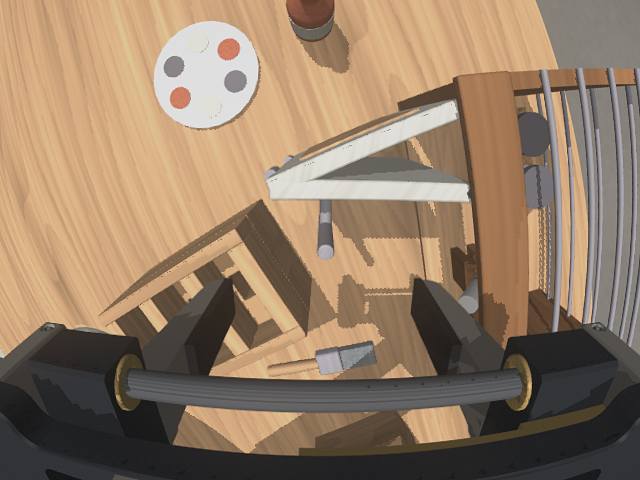

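The handle top (326,252) sits between the open fingers, jaws parallel to panel B. Gripping and closing along the arc.

```bash
python3 - <<'E'
from h import *
p,o=handle(1.36,1,237); p=p+[.5,0,0]; servo_line(p,feed=150,frame=o)
gripper_close(12); print(round(get_finger_gap(),1),np.round(get_wrist_force(),1),get_t())
for a in (1.29,1.2,1.08,.95,.8,.65,.5,.38,.28,.2,.13,.08,.04):
    p,o=handle(a,1,237); servo_line(p,feed=120,frame=o); f=np.array(get_wrist_force()); print(a,f.round(1),round(get_finger_gap(),1),round(get_t(),1))
    if np.linalg.norm(f)>30: break
p,d=capture("scene"); save("scene12",p)
p,d=capture("top"); save("top12",p)
E
python3 -c "
import cv2
a=cv2.imread('pics/scene12.png')[110:310,280:460];cv2.imwrite('pics/scene12A.png',cv2.resize(a,None,fx=3,fy=3))"
```

```text
11.7 [ 5.3 -1.1 -2.1] 41.55
1.29 [ 7.8 -1.9 -5.1] 11.9 41.8
1.2 [ 7.3 -1.1 -4.7] 12.0 42.1
1.08 [ 6.5 -1.2 -3.5] 11.9 42.4
0.95 [ 6.5 -0.1 -4.8] 11.4 42.7
0.8 [ 5.1  0.7 -3.2] 11.6 43.0
0.65 [ 5.1  2.  -3.2] 11.5 43.3
0.5 [ 3.4  3.7 -2.1] 11.4 43.6
0.38 [ 2.5  3.8 -2.3] 11.8 43.9
0.28 [ 2.3  3.5 -1.6] 11.8 44.1
0.2 [ 1.3  3.9 -0. ] 11.6 44.4
0.13 [ 0.3  3.9 -0.3] 12.3 44.6
0.08 [ 0.4  3.2 -0.1] 11.8 44.9
0.04 [ 0.2  2.8 -1. ] 11.6 45.1
```

View pics/scene12A.png

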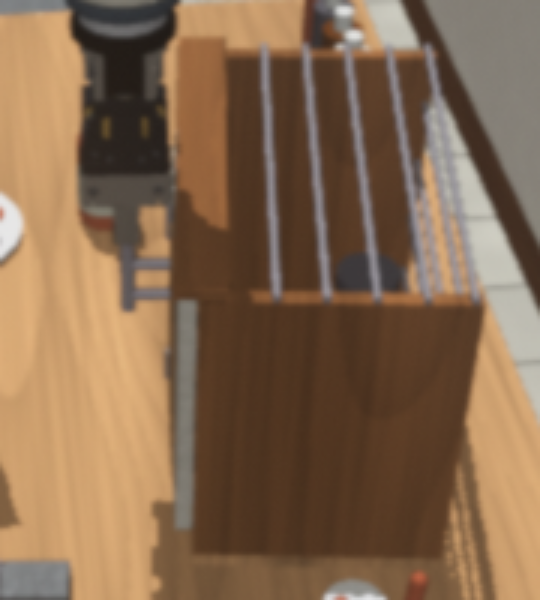

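Nearly flat. Pushing on gently until the stop shows in the force.

```bash
python3 - <<'E'
from h import *
for i,a in enumerate((.02,0,-.01,-.02,-.03,-.04,-.05,-.06)):
    p,o=handle(a,1,237); servo_line(p,feed=30,frame=handle(0)[1]); f=np.array(get_wrist_force()); print(a,(RC.T@f).round(1),round(get_t(),1))
    if (RC.T@f)[0]<-9: break
ungrasp(); print(np.round(get_wrist_force(),1),get_tool_pos())
servo_line(np.array(get_tool_pos())+[0,0,90],feed=200)
servo_line(np.array(get_tool_pos())+RC@np.array([-150,0,60]),feed=250); print(get_t())
for n in ("wrist","scene","top"):
    p,d=capture(n); save(n+"13",p); np.save(f"pics/{n}13.npy",d)
    for th in ("door_handle","stick","stick_mid"):
        for r in landmark_of(n,th)[:1]: print(n,th,round(r["p"],2),c2w(n,r["point"]).round(1), (RC.T@(c2w(n,r["point"])-OC)).round(1))
E
python3 -c "
import cv2
a=cv2.imread('pics/scene13.png')[110:310,280:460];cv2.imwrite('pics/scene13A.png',cv2.resize(a,None,fx=3,fy=3))"
```

```text
0.02 [ 0.   4.  -0.7] 45.5
0 [-0.6  3.6 -0.2] 45.7
-0.01 [-2.9  3.6  1.5] 46.0
-0.02 [-8.   1.2  3.7] 46.2
-0.03 [-11.7  -0.7   6.7] 46.5
[-0.2  0.2  0.7] [598.99750716  80.43488465 237.02656381]
49.0917
wrist door_handle 0.67 [596.1  78.7 254.5] [-148.3  -40.8  254.5]
scene door_handle 0.59 [596.2  78.5 259.1] [-148.2  -40.9  259.1]
top door_handle 0.72 [592.9  83.3 253.4] [-152.1  -36.6  253.4]
top stick 0.41 [738.4  22.5  41. ] [  0.2 -77.6  41. ]
top stick_mid 0.51 [699.6  33.2  91.1] [-39.7 -72.2  91.1]
```

View pics/scene13A.png

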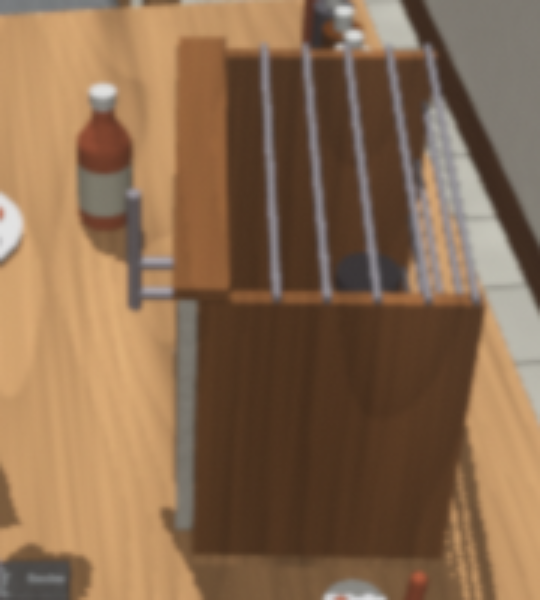

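View pics/wrist13.png

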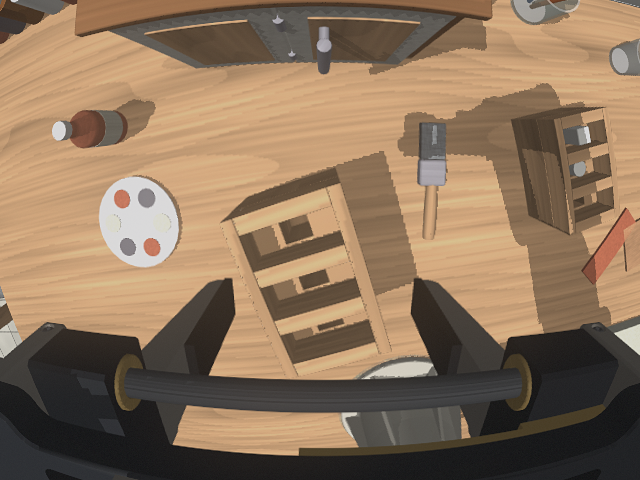

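View pics/top13.png

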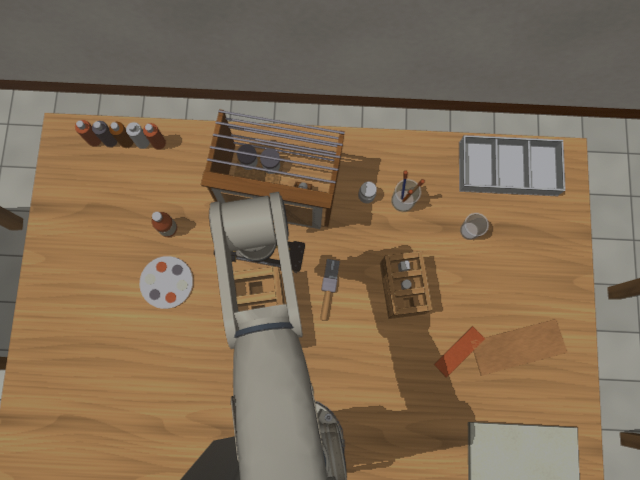

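The door is flat in its frame, with the handle at own (-148,-41) against (-149,-40) for shut. The stick shows in the trough at top px (303,187), and the bystanders are unmoved. Handing in.

```bash
python3 -c "
from h import *
print(np.round(get_wrist_force(),1),get_t()); hand_in()"
```

```text
[-0.6 -0.1 -0.2] 49.6917
the job is handed in; nothing more can be done
```

The job is done and handed in at 49.7 s of the 72 s allowed. The stick lies in the trough, the door is shut, and the arm was clear of everything at the end.

- **Door, opening:** I opened it by its handle to about a = 1.36 rad, just short of the 1.4 rad stop, with forces under about 13 N.
- **Stick:** I gripped its top, slid the fingers down into the slot, lifted it straight up and carried it into the trough. I held it until the force showed the foot against the stop (13 N along the stick, 5.7 N onto the floor), then let go.
- **Door, shutting:** I moved it back along the same arc until the stop showed (about 12 N).

**Last checks:**
- **Door shut:** two cameras put the handle at own (-148, -41) mm; fully shut would be (-149, -40). The top camera read 4 mm off, (-152, -37).
- **Stick in place:** the top camera found the foot within about 5 mm of its place in the trough. These readings had low confidence (0.4 to 0.5), because the shut door hides most of the stick. The wrist view before closing showed it lying in the trough.
- **Everything else:** the other sticks and objects look unmoved in the pictures; I did not measure them again.

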